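# Hang the finishing wheel on the carousel rack

## Task

Put the loose finishing wheel away on the carousel rack: first turn the carousel until its empty peg stands over the index pointer on the rack's foot, then hang the wheel on that peg, press it past the sprung catches and down to the bottom of the cup round the peg's root. Leave that peg over the pointer, let go of everything, and do not knock over the bottle or shove the polish tin aside.

Things in the scene. Friction and masses are not known exactly. Their poses are not given: they have to be found in the camera images.
- wheel: Loose finishing wheel (wooden core, brown abrasive rim): a disc 60 mm in diameter, 32 mm thick, with a 14.4 mm bore right through along its own z axis. Lies flat on the bench, origin at the centre of its underside, z up. About 0.15 kg. Both faces are alike.
- wheel_mid (a point): Centre of the wheel, in the middle of its bore, 16 mm from either face.
- rack: Fixed foot of the carousel rack, a grey disc 170 mm in diameter; origin on the spindle axis at the bench top, z up along the spindle. Its own -x is its front, marked by a steel pointer on the bench reaching to 119 mm from the axis. The carousel on it has three pegs 120 degrees apart, two filled with wheels like the loose one, fixed there.
- index_mark (a point): Point on the steel pointer, 90 mm in front of the spindle axis, 6 mm above the bench: the tip of the empty peg should stand straight above it.
- carousel (a joint): Turning angle of the carousel, rad, counter-clockwise seen from above; 0 (or 6.283) when the empty peg stands exactly over the pointer. Turns freely past full turns, no detents; stays where it is left (friction about 0.12 N m). Above its pegs is an aluminium disc 104 mm in diameter, its top at height 144 mm.
- crank_knob (a point): Point on the axis of the upright round black crank knob, at height 175 mm (the knob runs from 144 to 200 mm, 16 mm in diameter, up to 19 mm near its top). It is 40 mm from the spindle axis, straight across from the empty peg, and turns with the carousel. Meant for cranking the carousel round.
- empty_peg (a point): Root of the empty steel peg, on its axis at the inner bottom of its cup, 81 mm above the bench, 51 mm from the spindle axis; z runs outward along the peg, away from the spindle, 50 degrees above level. Peg: 12 mm in diameter, 60 mm long, last 10 mm tapered to 6 mm. Cup: 73 mm outside, 67 inside, 28 deep; no room for fingers beside the wheel, whose face stays 4 mm proud.
- peg_tip (a point): Outer end of the empty peg, on its axis, 60 mm from the cup's bottom, 127 mm above the bench.
- peg_seat (a point): Point on the axis of the empty peg, 16 mm from the cup's bottom: the wheel's centre is here when the wheel is fully home.
- primer_bottle: Bystander: white squeeze bottle with a pointed blue cap, 49 mm in diameter, 150 mm tall, origin at the centre of its underside, z up. Must stay standing.
- tin: Bystander: round yellowish polish tin, 60 mm in diameter, 25 mm tall, origin at the centre of its underside. Must stay where it is (within 30 mm).
- catches (a point): Point on the empty peg's axis, 41.5 mm from the cup's bottom, between two brass-coloured sprung catches on the peg's left and right sides, 3.5 mm proud, 18 mm long. They stop a wheel that is only dropped on; it takes about 5 to 15 N along the peg to override them and 1 to 4 N to slide on, as they grip in the bore; they spring out behind the wheel when it is home.

How it is judged:
By the outcome, as a careful person would: the job done as asked, in the order asked, and still so for the second after the job is handed in, with the robot touching nothing.
It also fails if it takes over 70 s, if anything falls off the work surface, if the arm or the gripper's body presses on something with over 40 N, if the wrist force passes 120 N, or if a joint passes its speed limit or range.

## Robot

A 6-joint arm with a two-finger parallel gripper is mounted at the origin on a cart in front of the work surface, level with it; the furniture and walls round the work are solid. World frame = base frame: x ahead of the robot, y to its left, z up, the work surface at z = 0. Lengths are in m, angles in rad, forces in N, time in s.
With the tool pointing down it reaches from about 0.225 to 0.725 m from the base axis. Payload 3.1 kg.
Tool frame: the origin (TCP) lies midway between the tips of the shut fingers; the grasp point (between the pads) lies 19 mm behind it; z points along the fingers, y is the line along which they close (so a half turn about z gives the same grasp; the last joint's range is limited). The gripper opens to 85 mm and grips with 20 to 120 N. Pads are 22 mm wide; open, the fingers measure 114 mm over their backs; the gripper's body (76 mm by 85 mm) begins 54 mm behind the grasp point. The pads swing forward as they close: fully open they stand 13 mm farther back than shut.
Start: joints at [1.149, 0.048, 0.099, 1.622, 0, 1.443], TCP at [0.152, 0.502, 0.231] pointing down, gripper open.
Joint ranges: [-2.91, 2.91], [-0.99, 1.94], [-1.21, 1.42], [-2.12, 2.29], [-1.49, 1.47], [-3.14, 3.14]. Speed limits (rad/s): [2.79, 2.79, 3.14, 3.14, 3.14, 3.14].

## Interface

Orientations are given as a unit quaternion [x, y, z, w].
In Python, from bench import env gives the robot as it stands. Calls block until the motion is done:
- env.move_pose(position, orientation): joint-space move of the TCP to a pose.
- env.move_straight(position, ori=None, speed=0.15): straight line of the TCP; ori=None keeps the orientation; speed is the mean speed in m/s.
- env.set_joints(angles): joint-space move.
- env.open() and env.clamp(force=None): open the fingers fully, or close them until they stop; force is the grip in N (None keeps the last).
- env.pause(seconds).
- env.ik(position, orientation): joint angles nearest the present ones, or None.
- env.get_obs(): the state.
- env.snapshot(name): name is "scene" or "side" or "wrist"; returns (picture, depth): 480x640x3 uint8, red, green, blue; 480x640 float32, m along the optical axis (not along the pixel's ray), 0 where there is no reading.
- env.camera_model(name): a dict with "mtx" (3x3 intrinsics, pixels), "dist_coeffs" ([k1, k2, p1, p2, k3] as OpenCV has them; the pictures are not rectified), "T" (4x4, takes a point from camera to world coordinates). Camera axes: x right, y down, z forward; pixel columns grow to the right and rows downward; lengths in m; the calibration is good to about 2 mm. A picture is of the moment at which its call begins: read the wrist's pose just before it. camera_model takes no time and is no camera call; for the wrist camera it gives the pose at the moment of the call.
A pose or a line that the arm cannot do raises env.PlanningError and nothing moves.
- env.sign_off(): hands the job in; it is judged then, once.
Trained networks look in the newest picture that a camera, given by its name, has taken for a name from the list of things; names that differ only in an ending like _2 or _b are one class to them, and where a whole thing is asked for, a point or a joint stands for the part that bears it (a point fixed in the world has none). Each returns a list of dicts, best first, with "p" (0 to 1); they miss things now and then, are a little off and sometimes report something else, mostly with a low value. They report only what shows in the picture. A call takes as long as a camera call.
- env.find_in(camera, thing): "location" ([x, y, z] in m, in world coordinates, good to about 4 mm: the middle of the surface that is visible of it).
- env.silhouettes(camera, thing): "pixels" (480x640 bool, what is visible of it).
The state is a dict: "time_s": time; "joint_positions": joint angles; "qd": joint speeds; "effort": joint torques, N m; "tcp_pos": TCP position; "eef_rot": TCP orientation; "force": force on the tool from outside, world axes, zero at the start; "moment": the same for the moment, N m; "opening": finger opening in m; "grasp_force": force on a finger pad.
Only numpy, scipy, OpenCV 4.12 (cv2) and the standard library are available. Lean on these libraries where they do the work, as an engineer would, in place of code of your own. Each camera call takes 0.05 s, during which the arm holds its last target. There are 200 camera calls.

## Working session

There is one attempt and no reset: what is moved stays moved. The work goes in short steps, each a Python script; the robot and the scene stay as the last script left them, time stands still between calls to the robot, and variables do not carry over. Pictures are saved under pics/ and viewed, at most 12 in all, crops included, and the job is handed in when it is done.

```bash
mkdir -p pics; ls
python3 - <<'E'
from bench import env
import cv2,numpy as np
ims=[]
for c in ["scene","side"]:
    im,d=env.snapshot(c); ims.append(im)
    np.save(f"pics/{c}0.npy",d)
    m=env.camera_model(c); print(c,np.round(m["T"],3).tolist(),np.round(m["mtx"],1).tolist())
    for t in ["wheel","rack","crank_knob","empty_peg","peg_tip","primer_bottle","tin","index_mark","catches"]:
        try: print(t,[(np.round(r["location"],3).tolist(),round(r["p"],2)) for r in env.find_in(c,t)[:4]])
        except Exception as e: print(t,e)
    cv2.imwrite(f"pics/{c}0.png",im[:,:,::-1])
print(env.get_obs())
E
```

```text
bench.py
pics
scene [[0.86, -0.397, 0.322, 0.254], [-0.511, -0.662, 0.549, -0.514], [-0.005, -0.636, -0.771, 0.786], [0.0, 0.0, 0.0, 1.0]] [[446.0, 0.0, 323.1], [0.0, 446.0, 236.8], [0.0, 0.0, 1.0]]
wheel [([0.437, -0.204, 0.029], 0.71)]
rack [([0.604, 0.014, 0.103], 0.56)]
crank_knob [([0.61, 0.013, 0.115], 0.91)]
empty_peg [([0.614, 0.015, 0.111], 0.66)]
peg_tip [([0.61, 0.017, 0.118], 0.77)]
primer_bottle [([0.666, -0.154, 0.077], 0.65)]
tin [([0.423, -0.067, 0.022], 0.86)]
index_mark [([0.604, 0.015, 0.096], 0.64)]
catches [([0.607, 0.012, 0.114], 0.56)]
side [[-0.996, 0.048, -0.071, 0.595], [0.085, 0.411, -0.908, 0.767], [-0.014, -0.91, -0.414, 0.496], [0.0, 0.0, 0.0, 1.0]] [[502.7, 0.0, 321.6], [0.0, 502.7, 241.0], [0.0, 0.0, 1.0]]
wheel [([0.44, -0.178, 0.03], 0.63)]
rack [([0.623, 0.063, 0.08], 0.68)]
crank_knob [([0.619, 0.067, 0.104], 0.93)]
empty_peg [([0.622, 0.064, 0.105], 0.9)]
peg_tip [([0.62, 0.064, 0.102], 0.76)]
primer_bottle [([0.682, -0.131, 0.098], 0.76), ([0.616, 0.066, 0.101], 0.7), ([0.44, -0.178, 0.028], 0.6)]
tin []
index_mark [([0.615, 0.071, 0.082], 0.74), ([0.62, 0.067, 0.107], 0.73)]
catches [([0.617, 0.065, 0.106], 0.94)]
{'time_s': 1.0, 'joint_positions': array([ 1.14913274e+00,  4.79572661e-02,  9.92268078e-02,  1.62199428e+00,
       -1.47737191e-05,  1.44301150e+00]), 'qd': array([-0.00197388,  0.00141884, -0.00112806,  0.00051098, -0.00076474,
       -0.00010251]), 'effort': array([-7.16309805e-04, -3.38661289e+01,  3.20164561e+01,  1.26335002e-03,
       -1.07670771e-04, -1.16478304e-06]), 'tcp_pos': array([0.15208586, 0.50249331, 0.23134727]), 'eef_rot': array([1.46411186e-01, 9.89223819e-01, 3.24457873e-05, 1.68195329e-05]), 'force': array([0.62582983, 0.06712452, 1.10829758]), 'moment': array([ 0.00138251, -0.0614264 , -0.03824154]), 'grasp_force': 0.0, 'opening': 0.08536751633023043}
```

View pics/scene0.png

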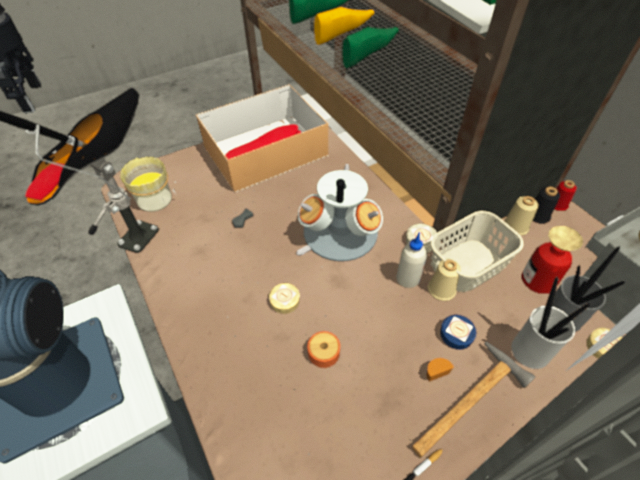

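View pics/side0.png

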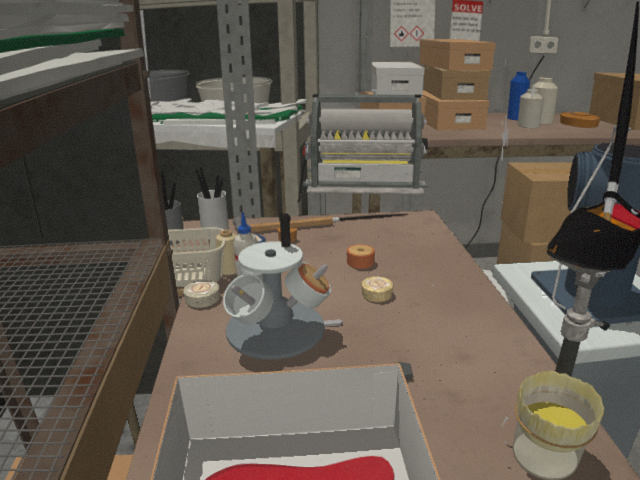

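Scene: wheel (323,349), tin (284,297), bottle (411,262), carousel disc (342,188) with knob on it, pointer (303,250), empty peg's tip peeking out behind at (346,168). Side: empty cup (244,298), knob (285,230), pointer (335,323), tin (377,289), wheel (361,256).

```bash
cat > h.py <<'E'
from bench import env
import cv2,numpy as np
from scipy.optimize import least_squares
from scipy.spatial.transform import Rotation as R
def cloud(cam,d,m=None):
    m=m or env.camera_model(cam)
    v,u=np.nonzero(d>0); 
    p=cv2.undistortPoints(np.c_[u,v].astype(float)[:,None],m["mtx"],np.array(m["dist_coeffs"]))[:,0]
    z=d[v,u]; P=np.c_[p*z[:,None],z]
    return P@m["T"][:3,:3].T+m["T"][:3,3], u,v
def circ(P,r):
    f=lambda c:np.hypot(P[:,0]-c[0],P[:,1]-c[1])-r
    return least_squares(f,P[:,:2].mean(0),loss="soft_l1",f_scale=.002)
E
python3 - <<'E'
from h import *
for c in ["scene","side"]:
    d=np.load(f"pics/{c}0.npy"); P,u,v=cloud(c,d)
    near=np.hypot(P[:,0]-.62,P[:,1]-.035)<.15
    Q=P[near]; Z=Q[:,2]
    h,e=np.histogram(Z,bins=np.arange(-.01,.21,.004)); print(c,[(round(a,3),int(b)) for a,b in zip(e,h) if b>20])
    def top(Q,zlo,zhi,r0):
        S=Q[(Q[:,2]>zlo)&(Q[:,2]<zhi)][:,:2]
        (x,y),r=cv2.minEnclosingCircle((S*1000).astype(np.float32)); return len(S),x,y,r,S.mean(0)*1000,
    print("disc",top(Q,.138,.150,0)); 
    K=Q[Z>.155]; print("knob",len(K),K.mean(0),K.min(0),K.max(0))
    for n,(x,y),zl,zh in [("wheel",(.44,-.192),.024,.045),("tin",(.423,-.062),.018,.035)]:
        S=P[np.hypot(P[:,0]-x,P[:,1]-y)<.06]; print(n,top(S,zl,zh,0),np.median(S[(S[:,2]>zl)&(S[:,2]<zh)][:,2]))
    B=P[(np.hypot(P[:,0]-.675,P[:,1]+.15)<.05)&(P[:,2]>.03)];print("bottle",B.min(0),B.max(0))
    im=cv2.imread(f"pics/{c}0.png")
    x0,y0=(270,150) if c=="scene" else (205,200)
    cv2.imwrite(f"pics/crop_{c}.png",cv2.resize(im[y0:y0+120,x0:x0+150],None,fx=5,fy=5,interpolation=cv2.INTER_CUBIC))
a,b=[cv2.resize(cv2.imread(f"pics/crop_{c}.png"),(400,320)) for c in("scene","side")]
cv2.imwrite("pics/crops.png",np.hstack([a,b]))
E
```

```text
scene [(np.float64(-0.006), 138), (np.float64(-0.002), 4290), (np.float64(0.002), 1154), (np.float64(0.006), 429), (np.float64(0.01), 681), (np.float64(0.014), 476), (np.float64(0.018), 53), (np.float64(0.026), 30), (np.float64(0.03), 22), (np.float64(0.034), 23), (np.float64(0.038), 28), (np.float64(0.042), 21), (np.float64(0.046), 26), (np.float64(0.05), 54), (np.float64(0.054), 46), (np.float64(0.058), 36), (np.float64(0.062), 36), (np.float64(0.066), 25), (np.float64(0.07), 37), (np.float64(0.074), 49), (np.float64(0.078), 84), (np.float64(0.082), 92), (np.float64(0.086), 122), (np.float64(0.09), 178), (np.float64(0.094), 191), (np.float64(0.098), 175), (np.float64(0.102), 182), (np.float64(0.106), 189), (np.float64(0.11), 231), (np.float64(0.114), 221), (np.float64(0.118), 191), (np.float64(0.122), 104), (np.float64(0.126), 28), (np.float64(0.138), 93), (np.float64(0.142), 1092), (np.float64(0.146), 103), (np.float64(0.198), 38)]
disc (1288, 625.2032470703125, 36.214534759521484, 53.85546112060547, array([622.69240483,  34.13524707]))
knob 173 [0.59651045 0.00283629 0.1833713 ] 
[... 1446 characters left out ...]
at64(0.174), 21), (np.float64(0.178), 24), (np.float64(0.182), 21), (np.float64(0.19), 26), (np.float64(0.194), 27), (np.float64(0.198), 31)]
disc (1602, 621.717041015625, 38.54131317138672, 54.210533142089844, array([621.5117489 ,  47.66142624]))
knob 268 [0.59593362 0.01275123 0.17992332] [0.58783196 0.00379515 0.15509293] [0.60434446 0.01883622 0.20150972]
wheel (347, 435.5418701171875, -197.14553833007812, 32.59091567993164, array([ 437.88838085, -190.5099926 ])) 0.03209901668969806
tin (462, 424.826904296875, -59.23884201049805, 30.874351501464844, array([426.56531298, -53.92422786])) 0.025076489979590666
bottle [ 0.65165614 -0.18937606  0.03028713] [ 0.7248338  -0.11794918  0.14924902]
```

View pics/crops.png

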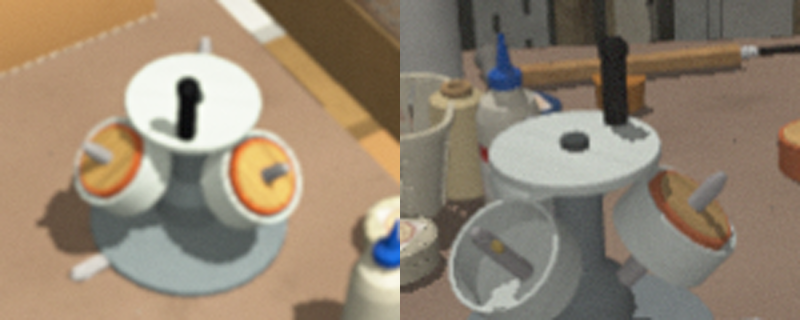

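The crops show the empty cup and peg at the far side (its tip behind the disc), knob front-right, and the pointer tip at scene ≈(297,252). Next I fit the geometry and get a wrist view.

```bash
cat >> h.py <<'E'
def ray(cam,uv,z,m=None):
    m=m or env.camera_model(cam)
    p=cv2.undistortPoints(np.array([[uv]],float),m["mtx"],np.array(m["dist_coeffs"]))[0,0]
    d=m["T"][:3,:3]@np.r_[p,1]; o=m["T"][:3,3]; return o+d*(z-o[2])/d[2]
def proj(cam,P,m=None):
    m=m or env.camera_model(cam); Ti=np.linalg.inv(m["T"])
    return cv2.projectPoints(np.atleast_2d(P).astype(float),cv2.Rodrigues(Ti[:3,:3])[0],Ti[:3,3],m["mtx"],np.array(m["dist_coeffs"]))[0][:,0]
def ori(zdir,ydir):
    z=np.array(zdir,float);z/=np.linalg.norm(z);y=np.array(ydir,float);y-=z*(y@z);y/=np.linalg.norm(y)
    return R.from_matrix(np.c_[np.cross(y,z),y,z]).as_quat()
E
python3 - <<'E'
from h import *
A=np.array([.6235,.037])
for c,uv in [("scene",(297.5,252)),("side",(341,323))]:
    p=ray(c,uv,.005); v=p[:2]-A; print(c,p,np.hypot(*v),np.degrees(np.arctan2(v[1],v[0])))
o=ori([0,0,-1],[1,-1,0])
q=env.ik([.50,.0,.40],o); print(q)
env.move_pose([.50,.0,.40],o)
m=env.camera_model("wrist"); im,d=env.snapshot("wrist"); np.savez("pics/w1.npz",im=im,d=d,T=m["T"],K=m["mtx"],D=m["dist_coeffs"])
cv2.imwrite("pics/w1.png",im[:,:,::-1]); ob=env.get_obs(); print(ob["time_s"],ob["tcp_pos"],np.round(m["T"],3).tolist())
for t in ["wheel","tin","crank_knob","rack"]:
  print(t,[(np.round(r["location"],3).tolist(),round(r["p"],2)) for r in env.find_in("wrist",t)[:2]])
E
```

```text
scene [0.50937361 0.03384708 0.005     ] 0.11416993283743362 -178.41751933211722
side [0.50636684 0.03817929 0.005     ] 0.11713910105612092 179.4231685739051
[-0.13420248  0.10581167  0.50960984  1.97459449  0.          2.22199201]
3.3167 [0.49990818 0.00085649 0.39975995] [[0.709, -0.672, -0.216, 0.557], [-0.706, -0.674, -0.218, 0.056], [0.001, 0.307, -0.952, 0.543], [0.0, 0.0, 0.0, 1.0]]
wheel [([0.441, -0.19, 0.031], 0.88)]
tin [([0.44, -0.185, 0.035], 0.68), ([0.428, -0.058, 0.024], 0.57)]
crank_knob [([0.624, 0.046, 0.144], 0.69)]
rack [([0.62, 0.046, 0.142], 0.73), ([0.665, -0.13, 0.092], 0.5)]
```

View pics/w1.png

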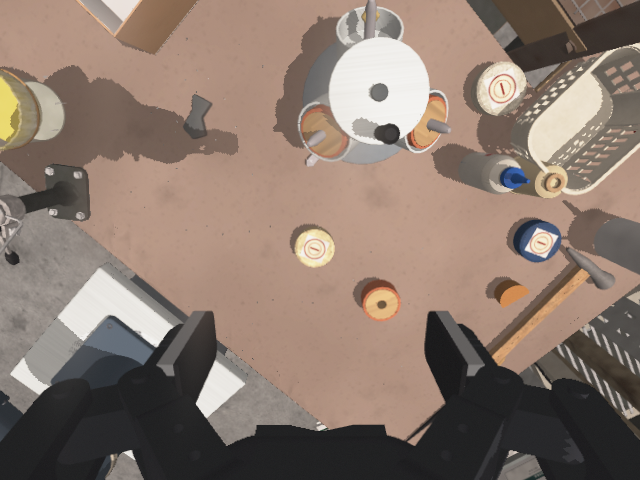

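Wrist view: spindle cap (380,92), knob top (387,133), empty peg tip (371,3), pointer tip (311,161), wheel bore (381,304), tin (314,247), bottle ~(495,172).

Run:
```python
from h import *
f=np.load("pics/w1.npz"); m=dict(mtx=f["K"],dist_coeffs=f["D"],T=f["T"])
P,u,v=cloud("wrist",f["d"],m)
def enc(xy,rad,zl,zh,r):
    S=P[(np.hypot(P[:,0]-xy[0],P[:,1]-xy[1])<rad)&(P[:,2]>zl)&(P[:,2]<zh)]
    c,rr=cv2.minEnclosingCircle((S[:,:2]*1000).astype(np.float32)); return np.round(c,1),round(rr,1),round(np.median(S[:,2]),4),np.round(S[:,:2].mean(0)*1000,1),len(S)
print("disc",enc((.6235,.037),.058,.138,.148,52),"foot",enc((.6235,.037),.1,.008,.02,85))
print("knob",enc((.596,.008),.025,.194,.21,9)); print("wheel",enc((.439,-.197),.045,.025,.04,30)); print("tin",enc((.427,-.06),.045,.02,.03,30))
print("ray axis",ray("",(380,92),.146,m),"wheel bore",ray("",(381,304.5),.031,m),"ptr tip",ray("",(311,161),.006,m),"peg tip",ray("",(371,2),.127,m),"knobtop",ray("",(387,133),.2,m))
```

```text
disc (array([623.9,  37.5]), 52.3, np.float64(0.1444), array([625.4,  40.5]), 7888) foot (array([619.6,  38. ]), 83.9, np.float64(0.0109), array([595.5,  51. ]), 1882)
knob (array([597.7,   7.1]), 9.4, np.float64(0.1996), array([597.4,   7.6]), 343)
wheel (array([ 440. , -198.2]), 30.1, np.float64(0.0321), array([ 440.7, -196.2]), 1031)
tin (array([427.7, -62. ]), 30.2, np.float64(0.0253), array([428.8, -61.4]), 1204)
ray axis [0.62425644 0.03691641 0.146     ] wheel bore [ 0.43797783 -0.19904154  0.031     ] ptr tip [0.51457824 0.03146876 0.006     ] peg tip [0.67811673 0.10497499 0.127     ] knobtop [0.5963055  0.00934379 0.2       ]
```

Run:
```python
from h import *
A=np.array([.624,.037]); f=np.load("pics/w1.npz"); mw=dict(mtx=f["K"],dist_coeffs=f["D"],T=f["T"])
from scipy.ndimage import label
for c,m in [("scene",env.camera_model("scene")),("side",env.camera_model("side")),("wrist",mw)]:
    im=f["im"] if c=="wrist" else cv2.imread(f"pics/{c}0.png")[:,:,::-1]
    g=np.array([[A[0]+r*np.cos(t),A[1]+r*np.sin(t),.006] for r in np.arange(.089,.125,.001) for t in np.radians(np.arange(160,201,.5))])
    uv=proj("",g,m).astype(np.float32); px=cv2.remap(im.copy(),uv[:,None,0],uv[:,None,1],cv2.INTER_LINEAR)[:,0].astype(int)
    sat=px.max(1)-px.min(1); k=(sat<28)&(px.max(1)>110)
    G=g[k]; v=G[:,:2]-A; a=np.degrees(np.arctan2(-v[:,1],-v[:,0])); r=np.hypot(*v.T)
    print(c,k.sum()); 
    for lo in np.arange(.089,.125,.004):
        s=(r>=lo)&(r<lo+.004)
        if s.any(): print(round(lo,3),s.sum(),"lat mm",round(np.median(r[s]*np.sin(np.radians(a[s])))*1000,1),round(a[s].min(),1),round(a[s].max(),1))
# ik checks
h=np.array([-1,0.]);pe=np.r_[h*np.cos(np.radians(50)),np.sin(np.radians(50))]
root=np.r_[A+h*.051,.081]
for n,y in [("hor",[0,1,0]),("hor-",[0,-1,0]),("ver",np.cross(pe,[0,1,0])),("ver-",-np.cross(pe,[0,1,0]))]:
    for s in (.03,.06,.1,.14): 
        q=env.ik(root+pe*s,ori(-pe,y)); print(n,s,None if q is None else np.round(q,2))
for th in (-132.7,-180,-220,-300,-360,-90,-45,0):
    t=np.radians(th);p=np.r_[A+.04*np.array([np.cos(t),np.sin(t)]),.16]
    for sg in(1,-1):
        q=env.ik(p,ori([0,0,-1],[-sg*np.sin(t),sg*np.cos(t),0])); print(th,sg,None if q is None else np.round(q,2))
```

```text
scene 447
0.089 71 lat mm 4.7 -1.5 7.5
0.093 71 lat mm 5.0 -1.0 7.0
0.097 59 lat mm 5.2 -0.5 7.0
0.101 63 lat mm 5.3 -0.5 7.0
0.105 63 lat mm 6.5 -0.5 7.0
0.109 58 lat mm 6.7 -0.0 7.0
0.113 44 lat mm 7.0 0.5 6.5
0.117 13 lat mm 7.2 2.0 5.5
side 607
0.089 91 lat mm 1.6 -9.5 6.5
0.093 97 lat mm 1.7 -7.0 6.5
0.097 77 lat mm 2.5 -7.0 6.5
0.101 86 lat mm 1.8 -4.0 6.0
0.105 78 lat mm 2.8 -13.0 6.0
0.109 72 lat mm 2.9 -6.5 6.0
0.113 57 lat mm 5.0 -5.5 6.0
0.117 37 lat mm 4.2 -2.5 4.5
0.121 4 lat mm 2.6 0.5 3.0
wrist 635
0.089 105 lat mm -9.4 -12.5 19.0
0.093 88 lat mm 11.3 -19.0 16.0
0.097 157 lat mm -12.9 -20.0 10.0
0.101 112 lat mm -0.9 -20.0 6.0
0.105 54 lat mm 4.6 -1.0 5.5
0.109 55 lat mm 4.8 -1.0 5.5
0.113 40 lat mm 4.5 -0.5 5.0
0.117 7 lat mm 5.1 1.5 3.0
hor 0.03 [-0.09 -0.6  -0.87  0.6   0.06 -0.07]
hor 0.06 [-0.09 -0.69 -0.87  0.69  0.06 -0.07]
hor 0.1 [-0.1  -0.79 -0.86  0.81  0.06 -0.08]
hor 0.14 [-0.11 -0.89 -0.84  0.92  0.07 -0.08]
hor- 0.03 [-0.09 -0.6  -0.87  0.6   0.06  3.08]
hor- 0.06 [-0.09 -0.69 -0.87  0.69  0.06  3.07]
hor- 0.1 [-0.1  -0.79 -0.86  0.81  0.06  3.07]
hor- 0
[... 435 characters left out ...]
  0.23  0.16  1.5   0.    2.22]
-132.7 -1 [-0.1   0.23  0.16  1.5   0.   -0.93]
-180 1 [-0.05  0.2   0.12  1.49  0.    3.09]
-180 -1 [-0.05  0.2   0.12  1.49  0.   -0.05]
-220 1 [-0.01  0.23  0.16  1.5   0.   -2.45]
-220 -1 [-0.01  0.23  0.16  1.5   0.    0.69]
-300 1 [ 0.01  0.37  0.33  1.53  0.   -1.04]
-300 -1 [0.01 0.37 0.33 1.53 0.   2.1 ]
-360 1 [-0.05  0.42  0.39  1.55  0.   -0.05]
-360 -1 [-0.05  0.42  0.39  1.55  0.    3.1 ]
-90 1 [-0.11  0.3   0.25  1.51  0.    1.46]
-90 -1 [-0.11  0.3   0.25  1.51  0.   -1.68]
-45 1 [-0.09  0.38  0.35  1.53  0.    0.7 ]
-45 -1 [-0.09  0.38  0.35  1.53  0.   -2.45]
0 1 [-0.05  0.42  0.39  1.55  0.   -0.05]
0 -1 [-0.05  0.42  0.39  1.55  0.    3.1 ]
```

```bash
cat > crank.py <<'E'
from h import *
A=np.array([.624,.037])
def pose(th,z=.158,r=.0397):
    t=np.radians(th); return np.r_[A+r*np.array([np.cos(t),np.sin(t)]),z], ori([0,0,-1],[-np.sin(t),np.cos(t),0])
E
python3 - <<'E'
from crank import *
p,o=pose(-132.7,.25); env.move_pose(p,o); env.move_straight(pose(-132.7)[0],speed=.12)
env.clamp(30); ob=env.get_obs(); print(ob["opening"],ob["force"],ob["time_s"])
for th in np.linspace(-132.7,2.8,8)[1:]:
    p,o=pose(th); env.move_straight(p,o,speed=.08)
    ob=env.get_obs(); print(round(th),np.round(ob["force"],1),round(float(ob["moment"][2]),2),round(ob["time_s"],1))
env.open(); p,o=pose(2.8,.26); env.move_straight(p,speed=.2)
_,o=pose(45); env.move_pose([.47,.02,.40],ori([0,0,-1],[0,1,0]))
m=env.camera_model("wrist"); im,d=env.snapshot("wrist"); np.savez("pics/w2.npz",im=im,d=d,T=m["T"],K=m["mtx"],D=m["dist_coeffs"])
cv2.imwrite("pics/w2.png",im[:,:,::-1]); 
im,d=env.snapshot("scene"); cv2.imwrite("pics/scene1.png",im[:,:,::-1]); np.save("pics/scene1.npy",d)
print(env.get_obs()["time_s"])
E
```

```text
0.01748187005083616 [-1.14840429  1.13968333  1.57221964] 5.8167
-113 [1.6 4.2 0.3] 0.13 6.3
-94 [2.4 5.3 1.4] 0.02 6.8
-75 [-0.6  7.7  1.8] 0.09 7.3
-55 [-2.1  8.9  3.1] 0.01 7.8
-36 [-4.5  6.8  4.3] -0.02 8.3
-17 [-4.8  5.6  3.4] -0.08 8.8
3 [-4.7  3.7  3.5] -0.02 9.3
11.6333
```

View pics/w2.png

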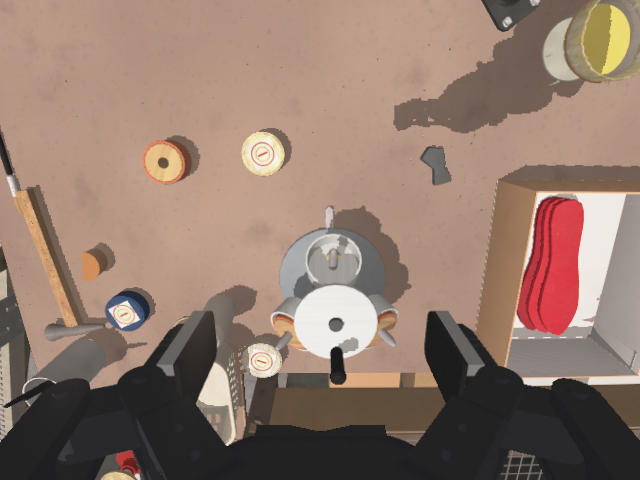

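The carousel turned: pointer at (330,215), empty peg in its cup at (333,258), spindle (336,324), knob (338,365). Zooming in to measure the angle.

Run:
```python
from crank import *
im=cv2.imread("pics/w2.png")[195:385,265:405]; im=cv2.resize(im,None,fx=3.15,fy=3.15,interpolation=cv2.INTER_CUBIC)
s=cv2.imread("pics/scene1.png")[150:270,285:395]; s=cv2.resize(s,None,fx=3.2,fy=3.2,interpolation=cv2.INTER_CUBIC)
c=np.zeros((599,800,3),np.uint8); c[:im.shape[0],:im.shape[1]]=im; c[:s.shape[0],445:445+s.shape[1]]=s; cv2.imwrite("pics/c2.png",c)
f=np.load("pics/w2.npz"); m=dict(mtx=f["K"],dist_coeffs=f["D"],T=f["T"])
for n,P in [("w",(cloud("",f["d"],m)[0])),("s",cloud("scene",np.load("pics/scene1.npy"))[0])]:
    S=P[(np.hypot(P[:,0]-.624,P[:,1]-.037)<.058)&(P[:,2]>.138)&(P[:,2]<.149)];print(n,"disc",cv2.minEnclosingCircle((S[:,:2]*1000).astype(np.float32)),np.median(S[:,2]))
    K=P[(np.hypot(P[:,0]-.664,P[:,1]-.039)<.025)&(P[:,2]>.194)&(P[:,2]<.21)];print("knob",cv2.minEnclosingCircle((K[:,:2]*1000).astype(np.float32)),len(K))
    W=P[(np.hypot(P[:,0]-.439,P[:,1]+.198)<.045)&(P[:,2]>.026)&(P[:,2]<.04)];print("wheel",cv2.minEnclosingCircle((W[:,:2]*1000).astype(np.float32)),np.median(W[:,2]))
for r in(.09,.119): print("proj ptr", [proj("",[A[0]-r*np.cos(a),A[1]-r*np.sin(a),.006],m)[0].round(1).tolist() for a in np.radians([0,2.8,6])])
print("tip",[proj("",[A[0]-.0896*np.cos(a),A[1]-.0896*np.sin(a),.127],m)[0].round(1).tolist() for a in np.radians([0,2.8,6])])
```

```text
w disc ((622.6300659179688, 37.80226516723633), 52.291080474853516) 0.14429449379937048
knob ((662.2196044921875, 39.407779693603516), 9.288042068481445) 196
wheel ((438.06640625, -197.86590576171875), 30.772659301757812) 0.03228916526287051
s disc ((623.1773681640625, 38.64081573486328), 53.2585334777832) 0.14428299711530213
knob ((663.6226196289062, 37.85135269165039), 9.589398384094238) 53
wheel ((439.11492919921875, -197.8905029296875), 30.68408966064453) 0.03096660134691054
proj ptr [[332.2, 224.5], [329.3, 224.6], [326.0, 224.8]]
proj ptr [[332.4, 205.7], [328.5, 205.8], [324.0, 206.1]]
tip [[335.2, 250.4], [331.5, 250.4], [327.4, 250.7]]
```

View pics/c2.png

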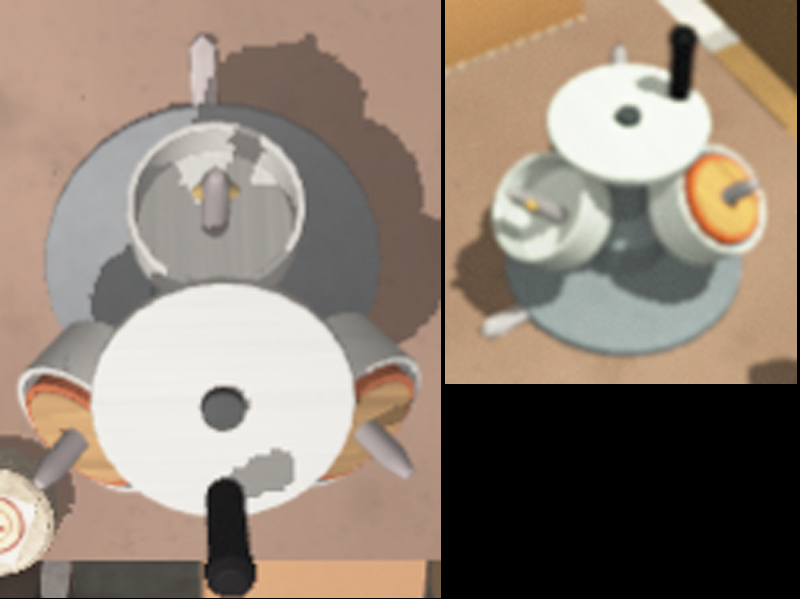

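```bash
cat > peg.py <<'E'
from h import *
A=np.array([.6233,.0377])
def frame(phi=2.0):
    a=np.radians(phi);h=-np.array([np.cos(a),np.sin(a)]); c,s=np.cos(np.radians(50)),np.sin(np.radians(50))
    ax=np.r_[h*c,s]; lat=np.r_[-h[1],h[0],0]; up=np.r_[-h*s,c]; return np.r_[A+h*.051,.081],ax,lat,up
E
python3 - <<'E'
from peg import *
f=np.load("pics/w2.npz"); m=dict(mtx=f["K"],dist_coeffs=f["D"],T=f["T"]); im=f["im"]
r0,ax,lat,up=frame()
for n,P in [("w",cloud("",f["d"],m)[0]),("s",cloud("scene",np.load("pics/scene1.npy"))[0])]:
    Q=(P-r0)@np.c_[lat,up,ax]*1000
    for s in (30,40,46,52,57):
        k=(abs(Q[:,2]-s)<3)&(np.hypot(Q[:,0],Q[:,1])<14); print(n,s,k.sum(),"lat",Q[k,0].min().round(1),np.median(Q[k,0]).round(1),Q[k,0].max().round(1),"up",Q[k,1].min().round(1),Q[k,1].max().round(1))
    k=(abs(Q[:,2]-27)<3)&(np.hypot(Q[:,0],Q[:,1])>30)&(np.hypot(Q[:,0],Q[:,1])<40); print("rim",k.sum(),cv2.minEnclosingCircle(Q[k,:2].astype(np.float32)))
W=np.array([.4388,-.1980]); o=ori([0,0,-1],[0,1,0])
env.move_pose([*W,.10],o); env.move_straight([*W,.012],speed=.1); print(env.get_obs()["tcp_pos"])
env.clamp(80); ob=env.get_obs(); print(ob["opening"],ob["grasp_force"],ob["force"])
env.move_straight([*W,.20],speed=.25); ob=env.get_obs(); print(ob["opening"],ob["force"],ob["time_s"])
im,d=env.snapshot("wrist"); cv2.imwrite("pics/w3.png",im[:,:,::-1])
E
```

```text
w 30 15 lat -5.1 0.1 5.1 up 2.5 7.1
w 40 15 lat -8.6 -1.0 8.8 up 1.1 7.1
w 46 38 lat -8.6 0.3 8.7 up -0.5 7.0
w 52 29 lat -5.9 0.3 5.1 up -1.4 6.8
w 57 35 lat -4.7 0.2 3.9 up -1.3 5.8
rim 388 ((-0.5045577883720398, 0.9060702323913574), 36.225345611572266)
s 30 8 lat 1.7 4.5 6.7 up -4.1 6.9
s 40 7 lat 0.2 5.1 8.3 up -0.6 7.2
s 46 13 lat -0.4 4.5 9.4 up -2.8 7.1
s 52 17 lat -2.5 3.2 6.2 up -2.6 6.6
s 57 18 lat -2.2 1.4 4.6 up -2.6 6.0
rim 164 ((0.17896415293216705, 2.180495023727417), 37.94156265258789)
[ 0.43945929 -0.19839678  0.01277723]
0.05666761559009477 85.45075491070747 [-1.60441229  0.24610235  5.38360748]
0.05671094319059165 [-0.11867325  0.39105396 -1.77259554] 15.3417
```

View pics/w3.png

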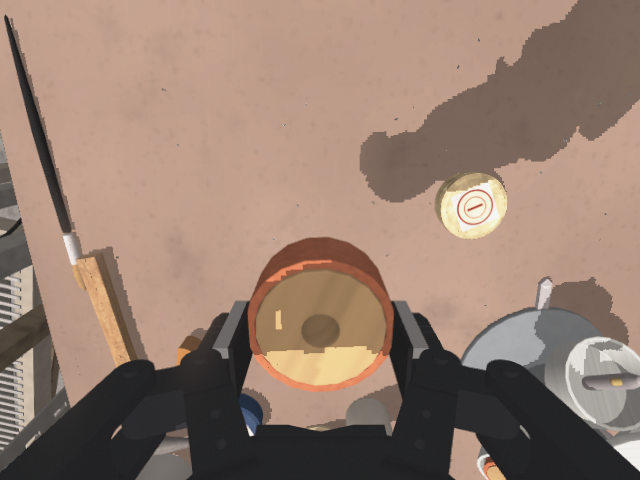

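The wheel hangs between the pads, face (248–393, 260–390), bore (321,331). Checking its centring in the tool frame.

```bash
cat >> h.py <<'E'
def toolcloud(cam="wrist"):
    ob=env.get_obs(); m=env.camera_model(cam); im,d=env.snapshot(cam)
    P,u,v=cloud(cam,d,m); T=R.from_quat(ob["eef_rot"]).as_matrix()
    return (P-ob["tcp_pos"])@T*1000,u,v,im
E
python3 - <<'E'
from h import *
Q,u,v,im=toolcloud()
k=(abs(Q[:,0])<45)&(abs(Q[:,1])<45)&(Q[:,2]<5)&(Q[:,2]>-35)
c=im[v,u].astype(int); k&=(c[:,0]-c[:,2]>50)
print(np.histogram(Q[k,2],bins=np.arange(-35,6,3)))
zt=np.median(Q[k,2]); F=Q[k&(abs(Q[:,2]-zt)<3)]
print(zt,F.min(0),F.max(0),cv2.minEnclosingCircle(F[:,:2].astype(np.float32)))
print(np.polyfit(F[:,0],F[:,2],1),np.polyfit(F[:,1],F[:,2],1))
ob=env.get_obs(); T=R.from_quat(ob["eef_rot"]).as_matrix()
cc=[ray("wrist",(321,331),ob["tcp_pos"][2]-zt/1000)]; print("bore",(np.array(cc)-ob["tcp_pos"])@T*1000)
E
```

```text
(array([    0,     0,     0,     0,    26, 13333,  1468,   317,   295,
         269,   253,   269,   227]), array([-35, -32, -29, -26, -23, -20, -17, -14, -11,  -8,  -5,  -2,   1,
         4]))
-18.05499162432976 [-28.98645216 -28.9428091  -20.58042487] [ 30.70039604  27.78767051 -15.07299715] ((0.8638154864311218, -0.3326777517795563), 30.345487594604492)
[ 5.59771138e-03 -1.81120395e+01] [ 1.06815549e-04 -1.80921530e+01]
bore [[  0.90089539  -0.29476232 -18.05223518]]
```

```bash
cat >> peg.py <<'E'
r0,ax,lat,up=frame(); r0=r0+.0006*up
o=ori(-ax,lat if lat[1]>0 else -lat); T=R.from_quat(o).as_matrix()
off=-T[:,0]*.0009+T[:,1]*.0003
def st(tag=""):
    ob=env.get_obs(); e=(ob["tcp_pos"]-r0)@np.c_[lat,up,ax]*1000; F=ob["force"]@np.c_[lat,up,ax]
    print(tag,"lat/up/s",np.round(e,1),"F",np.round(F,1),"open",round(ob["opening"],4),"t",round(ob["time_s"],1)); return F
E
python3 - <<'E'
from peg import *
env.move_pose(r0+ax*.115+off,o); F0=st("pre")
ok=True
for s in [.080,.074,.069,.064,.058,.052,.046,.041,.037,.033,.030,.027]:
    env.move_straight(r0+ax*s+off,o,speed=.06); F=st(s)
    if np.hypot(*(F-F0)[:2])>25 or abs((F-F0)[2])>40: print("STOP");break
im,d=env.snapshot("side"); cv2.imwrite("pics/s4.png",im[:,:,::-1])
x,y=200,170
w,_=env.snapshot("wrist"); c=cv2.resize(im[190:340,200:400],(400,300)); cv2.imwrite("pics/c4.png",np.hstack([c,cv2.resize(w,(400,300))])[:,:,::-1])
E
```

```text
pre lat/up/s [  0.2   0.8 115. ] F [ 0.9 -0.5 -1.2] open 0.0567 t 16.4
0.08 lat/up/s [-0.2  0.9 79.9] F [ 0.6 -1.3 -0.8] open 0.0568 t 17.1
0.074 lat/up/s [-0.3  0.7 73.9] F [-0.2 -1.9 -1.9] open 0.0569 t 17.4
0.069 lat/up/s [-0.4  0.5 68.7] F [-0.9 -0.9 -1.2] open 0.0567 t 17.6
0.064 lat/up/s [-0.4  0.3 63.6] F [ 1.1 -0.5 -0.9] open 0.0569 t 17.9
0.058 lat/up/s [-0.5  1.1 58. ] F [-0.2 -1.6  1.6] open 0.0566 t 18.1
0.052 lat/up/s [-0.5  0.6 51.7] F [-0.4 -1.9 -2.9] open 0.0566 t 18.4
0.046 lat/up/s [-0.4  0.5 45.7] F [-0.9 -0.9 -1.6] open 0.0567 t 18.6
0.041 lat/up/s [-0.4 -0.  40.5] F [ 0.1 -1.5 -3. ] open 0.0563 t 18.9
0.037 lat/up/s [-0.4  0.  36.5] F [-0.9 -2.1 -3.4] open 0.0564 t 19.1
0.033 lat/up/s [-0.4  0.3 32.6] F [-0.6 -2.2 -3.9] open 0.0568 t 19.4
0.03 lat/up/s [-0.3  0.6 29.7] F [-0.5 -1.2 -3.8] open 0.0564 t 19.6
0.027 lat/up/s [-0.3  0.6 26.8] F [-0.5 -1.5 -4.8] open 0.0566 t 19.9
```

View pics/c4.png

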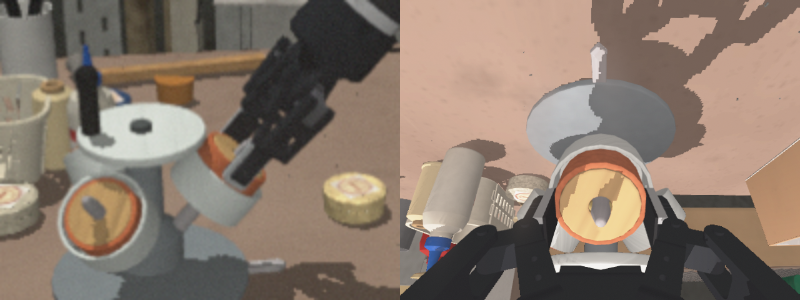

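Run:
```python
from peg import *
def face(tag):
    Q,u,v,im=toolcloud(); ob=env.get_obs(); T=R.from_quat(ob["eef_rot"]).as_matrix()
    W=(Q/1000@T.T+ob["tcp_pos"]-r0)@np.c_[lat,up,ax]*1000
    c=im[v,u].astype(int); r=np.hypot(W[:,0],W[:,1]); k=(r<24)&(r>11)&(c[:,0]-c[:,2]>40)&(W[:,2]>20)&(W[:,2]<80)
    print(tag,"face s",np.median(W[k,2]),k.sum(),np.polyfit(W[k,0],W[k,2],1)[0],np.polyfit(W[k,1],W[k,2],1)[0],cv2.minEnclosingCircle(W[(abs(W[:,2]-np.median(W[k,2]))<2.5)&(r<36)&(c[:,0]-c[:,2]>40)][:,:2].astype(np.float32)))
face("gripped")
env.open(); st("open"); env.move_straight(r0+ax*.080,o,speed=.15); face("released")
env.pause(.2)
y=up if np.cross(up,-ax)[1]>0 else -up
o2=ori(-ax,y); env.move_pose(r0+ax*.085,o2); face("rot"); st()
w,_=env.snapshot("wrist"); cv2.imwrite("pics/w5.png",w[:,:,::-1])
```

```text
gripped face s 44.22992946958705 8036 4.619518109292686e-05 -0.002067340987730577 ((-0.11451668292284012, -0.5502228140830994), 30.265127182006836)
open lat/up/s [-0.1  2.3 27.5] F [ 0.5 -0.4  0.2] open 0.0855 t 20.4
released face s 45.72245776764288 4596 -0.02539934011823451 -0.04998147666315229 ((-0.2757748067378998, -2.054150104522705), 29.803482055664062)
rot face s 46.52058227111889 4522 -0.02982906330434362 -0.040571697842248976 ((-0.1412208527326584, -0.22217383980751038), 29.88237953186035)
 lat/up/s [-0.  -0.1 84.9] F [-0.3 -0.8  0.1] open 0.0853 t 22.6
```

View pics/w5.png

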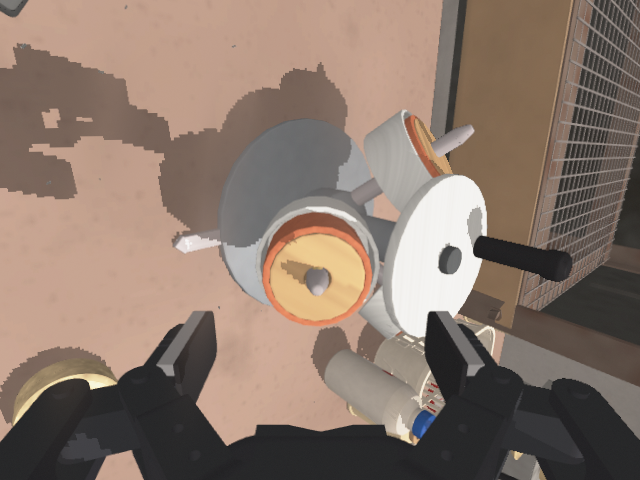

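Wheel is on the peg at face s≈45 (peg tip at (318,281)), about 13 mm short of home; the right finger clears the disc. Now I straddle the peg and press.

```bash
cat > press.py <<'E'
from peg import *
y=up if np.cross(up,-ax)[1]>0 else -up
o2=ori(-ax,y)
E
python3 - <<'E'
from press import *
env.move_straight(r0+ax*.050,o2,speed=.08); F0=st("down")
env.clamp(20); st("clamp")
for s in np.arange(.047,.0295,-.002):
    env.move_straight(r0+ax*s,o2,speed=.04); F=st(round(s,3))
    if abs((F-F0)[2])>45 or np.hypot(*(F-F0)[:2])>30: print("STOP"); break
im,_=env.snapshot("side"); w,_=env.snapshot("wrist")
cv2.imwrite("pics/c6.png",np.hstack([cv2.resize(im[190:340,200:400],(400,300)),cv2.resize(w,(400,300))])[:,:,::-1])
E
```

```text
down lat/up/s [-0.1 -0.3 49.9] F [0.3 0.  0.1] open 0.0854 t 23.3
clamp lat/up/s [ 0.  -1.8 49.9] F [-0.3 -3.3  5.7] open 0.0097 t 23.9
0.047 lat/up/s [ 0.  -1.7 47.9] F [ 0.6 -6.8 20.7] open 0.0096 t 24.2
0.045 lat/up/s [ 0.1 -1.8 46.5] F [  0.  -11.6  31.4] open 0.0092 t 24.4
0.043 lat/up/s [ 0.1 -1.7 45. ] F [  1.3 -11.8  37.8] open 0.0097 t 24.7
0.041 lat/up/s [ 0.1 -1.7 43.4] F [  0.9 -14.5  44.2] open 0.0099 t 24.9
0.039 lat/up/s [ 0.1 -1.8 41.7] F [  1.2 -17.   48.2] open 0.0099 t 25.2
STOP
```

View pics/c6.png

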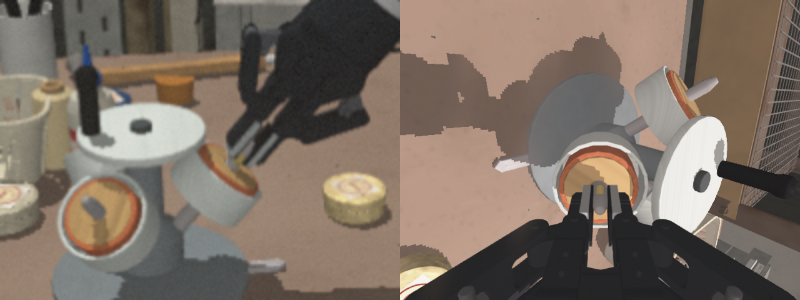

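Run:
```python
from press import *
for s in np.arange(.039,.0235,-.0015):
    env.move_straight(r0+ax*s-up*.0025,o2,speed=.03); F=st(round(s,4))
    if abs(F[2])>80 or np.hypot(*F[:2])>35: print("STOP"); break
im,_=env.snapshot("side"); w,_=env.snapshot("wrist")
cv2.imwrite("pics/c7.png",np.hstack([cv2.resize(im[190:340,200:400],(400,300)),cv2.resize(w,(400,300))])[:,:,::-1])
```

```text
0.039 lat/up/s [ 0.2 -1.8 41.7] F [  0.1 -10.9  39.2] open 0.0097 t 25.5
0.0375 lat/up/s [ 0.2 -1.7 40.9] F [ -0.5 -14.7  50.4] open 0.0096 t 25.8
0.036 lat/up/s [ 0.2 -1.8 39.6] F [  0.  -15.5  53.9] open 0.0098 t 26.0
0.0345 lat/up/s [ 0.3 -1.7 38.3] F [  0.  -15.4  57. ] open 0.0095 t 26.3
0.033 lat/up/s [ 0.3 -1.8 37.1] F [  0.2 -18.3  62. ] open 0.0091 t 26.5
0.0315 lat/up/s [ 0.4 -1.7 35.8] F [  0.4 -18.7  65.8] open 0.0096 t 26.8
0.03 lat/up/s [ 0.4 -1.7 34.6] F [  1.  -19.8  70.6] open 0.0094 t 27.0
0.0285 lat/up/s [ 0.4 -1.7 33.7] F [ -0.1 -23.8  81.1] open 0.0093 t 27.3
STOP
```

```bash
cat >> press.py <<'E'
def face(tag):
    Q,u,v,im=toolcloud(); ob=env.get_obs(); T=R.from_quat(ob["eef_rot"]).as_matrix()
    W=(Q/1000@T.T+ob["tcp_pos"]-r0)@np.c_[lat,up,ax]*1000
    c=im[v,u].astype(int); r=np.hypot(W[:,0],W[:,1]); k=(r<24)&(r>11)&(c[:,0]-c[:,2]>40)&(W[:,2]>20)&(W[:,2]<80)
    f=np.linalg.lstsq(np.c_[W[k,:2],np.ones(k.sum())],W[k,2],rcond=None)[0]
    rim=(r>33)&(r<37.5)&(abs(W[:,2]-27)<6)&(c[:,0]-c[:,2]<30)
    print(tag,"face s med",np.median(W[k,2]).round(2),"plane",f.round(3),"rim s",np.percentile(W[rim,2],[50,80,90]).round(1),rim.sum())
    return im
E
python3 - <<'E'
from press import *
for s in (.045,.062,.095): env.move_straight(r0+ax*s-up*.0015,o2,speed=.08); st(s)
im=face("after"); cv2.imwrite("pics/w8.png",im[:,:,::-1])
sd,_=env.snapshot("side"); cv2.imwrite("pics/c8.png",np.hstack([cv2.resize(sd[190:340,200:400],(400,300)),cv2.resize(im[180:360,220:460],(400,300))])[:,:,::-1])
E
```

```text
0.045 lat/up/s [-0.1 -2.  44. ] F [ -0.6   3.8 -14.5] open 0.0095 t 27.8
0.062 lat/up/s [ 0.1 -1.1 62.2] F [-0.7 -0.1 -0.3] open 0.0 t 28.1
0.095 lat/up/s [ 0.  -1.4 95. ] F [0.2 0.4 0.5] open -0.0002 t 28.7
after face s med 32.52 plane [-9.0000e-03 -5.0000e-03  3.2513e+01] rim s [28.2 28.9 29.2] 1654
```

View pics/c8.png

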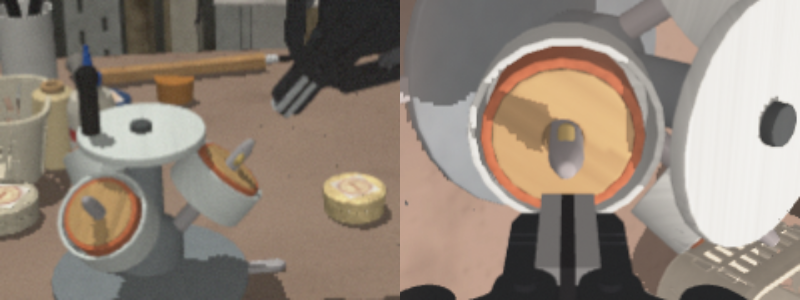

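Wheel is home: face ≈4 mm proud of the rim, flat, catch visible sprung out above it. Checking peg-over-pointer and the final scene.

Run:
```python
from press import *
env.move_straight(r0+ax*.2,o2,speed=.2); env.open()
env.move_pose([.47,.02,.40],ori([0,0,-1],[0,1,0]))
ob=env.get_obs(); m=env.camera_model("wrist"); im,d=env.snapshot("wrist"); P,u,v=cloud("",d,m)
S=P[(np.hypot(P[:,0]-.623,P[:,1]-.037)<.058)&(P[:,2]>.138)&(P[:,2]<.149)]; A2=np.array(cv2.minEnclosingCircle((S[:,:2]*1000).astype(np.float32))[0])/1000; print("axis",A2)
Q=(P-r0)@np.c_[lat,up,ax]*1000
for s in (37,46,52,57):
    k=(abs(Q[:,2]-s)<3)&(np.hypot(Q[:,0],Q[:,1])<14); print(s,k.sum(),np.round([Q[k,0].min(),np.median(Q[k,0]),Q[k,0].max()],1))
    if s>50: v_=A2-P[k][:,:2].mean(0); print("peg ang",np.degrees(np.arctan2(v_[1],v_[0])))
k=(abs(P[:,2]-.006)<.008); c=im[v,u].astype(int); w=P[:,:2]-A2; r=np.hypot(*w.T); a=np.degrees(np.arctan2(-w[:,1],-w[:,0]))
g=k&(r>.092)&(r<.12)&(abs(a)<10)&(c.max(1)-c.min(1)<25)&(c.max(1)>120); print("pointer",g.sum(),"lat-fit",np.polyfit(r[g],r[g]*np.sin(np.radians(a[g])),1),"ang",a[g].mean(),a[g].min(),a[g].max())
K=P[(np.hypot(P[:,0]-.664,P[:,1]-.039)<.025)&(P[:,2]>.194)&(P[:,2]<.21)]; kk=np.array(cv2.minEnclosingCircle((K[:,:2]*1000).astype(np.float32))[0])/1000-A2; print("knob ang",np.degrees(np.arctan2(kk[1],kk[0])))
T=P[(np.hypot(P[:,0]-.427,P[:,1]+.06)<.06)&(P[:,2]>.02)&(P[:,2]<.03)]; print("tin",cv2.minEnclosingCircle((T[:,:2]*1000).astype(np.float32)),env.get_obs()["time_s"])
sc,_=env.snapshot("scene"); cv2.imwrite("pics/c9.png",np.hstack([cv2.resize(im[180:390,250:410],(440,578)),cv2.resize(sc[140:320,260:440],(360,360)) if False else cv2.resize(sc[140:320,280:440],(360,578))])[:,:,::-1])
```

```text
Traceback (most recent call last):
host.PlanningError: the arm cannot follow that straight line within its joint ranges
```

Run:
```python
from press import *
env.move_straight(r0+ax*.13,o2,speed=.2); env.open()
env.move_pose([.47,.02,.40],ori([0,0,-1],[0,1,0]))
m=env.camera_model("wrist"); im,d=env.snapshot("wrist"); P,u,v=cloud("",d,m)
S=P[(np.hypot(P[:,0]-.623,P[:,1]-.037)<.058)&(P[:,2]>.138)&(P[:,2]<.149)]; A2=np.array(cv2.minEnclosingCircle((S[:,:2]*1000).astype(np.float32))[0])/1000; print("axis",A2)
Q=(P-r0)@np.c_[lat,up,ax]*1000
for s in (37,46,52,57):
    k=(abs(Q[:,2]-s)<3)&(np.hypot(Q[:,0],Q[:,1])<14); print(s,k.sum(),np.round([Q[k,0].min(),np.median(Q[k,0]),Q[k,0].max()],1))
    if s>50: v_=A2-P[k][:,:2].mean(0); print("peg ang",np.degrees(np.arctan2(v_[1],v_[0])))
k=(abs(P[:,2]-.006)<.008); c=im[v,u].astype(int); w=P[:,:2]-A2; r=np.hypot(*w.T); a=np.degrees(np.arctan2(-w[:,1],-w[:,0]))
g=k&(r>.092)&(r<.12)&(abs(a)<10)&(c.max(1)-c.min(1)<25)&(c.max(1)>120); print("pointer",g.sum(),"lat-fit",np.polyfit(r[g],r[g]*np.sin(np.radians(a[g])),1),"ang",a[g].mean(),a[g].min(),a[g].max())
K=P[(np.hypot(P[:,0]-.664,P[:,1]-.039)<.025)&(P[:,2]>.194)&(P[:,2]<.21)]; kk=np.array(cv2.minEnclosingCircle((K[:,:2]*1000).astype(np.float32))[0])/1000-A2; print("knob ang",np.degrees(np.arctan2(kk[1],kk[0])))
T=P[(np.hypot(P[:,0]-.427,P[:,1]+.06)<.06)&(P[:,2]>.02)&(P[:,2]<.03)]; print("tin",cv2.minEnclosingCircle((T[:,:2]*1000).astype(np.float32)),env.get_obs()["time_s"])
sc,_=env.snapshot("scene"); cv2.imwrite("pics/c9.png",np.hstack([cv2.resize(im[180:390,250:410],(440,578)),cv2.resize(sc[140:320,280:440],(360,405)) if False else cv2.resize(sc[140:320,280:440],(360,578))])[:,:,::-1])
```

```text
axis [0.62274048 0.03767181]
37 23 [-12.5  -1.   11.4]
46 36 [-8.6  1.5  8.8]
52 29 [-4.8  0.3  5.1]
peg ang 2.1844156594323336
57 32 [-4.6  0.3  5. ]
peg ang 2.1728937425382444
pointer 127 lat-fit [ 0.05334299 -0.0004163 ] ang 2.8292396257485404 -0.342283828694001 6.2407720305577055
knob ang 3.661946960256655
tin ((428.17864990234375, -61.09650802612305), 30.18868064880371) 31.3083
```

View pics/c9.png

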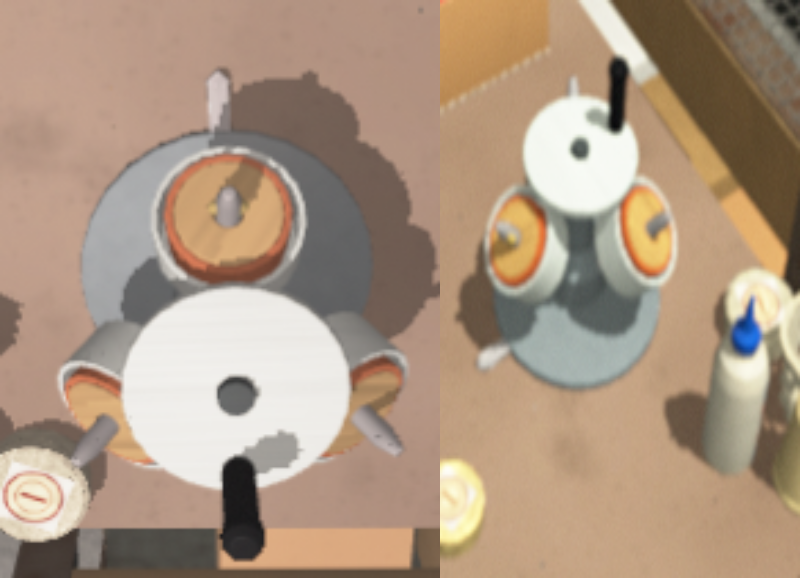

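Both views show the wheel home in its cup, with the peg (2.2°) over the pointer (2.8°) to within about 1 mm. The bottle is standing, the tin hasn't moved, and the arm is clear.

```bash
python3 -c "
from bench import env
print(env.sign_off())"
```

```text
the job is handed in; nothing more can be done
None
```

The job is handed in: I cranked the empty peg to within about 1° of the pointer and pressed the wheel past the catches to the bottom of the cup; the bottle is still standing, the tin hasn't moved, and the arm is clear.

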